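# Unlock the board test fixture and pop its lid

## Task

Open the locked test fixture on the electronics bench: take its key, the one with the flat bar handle, from the key stand, drop its blade fully into the slot of the brass lock and turn it clockwise to the stop. Then press the release button so that the lid springs fully open, leaving the key sitting in the turned lock and the other things on the bench where they are.

Things in the scene. Friction and masses are not known exactly. Their poses are not given: they have to be found in the camera images.
- fixture: Grey test fixture, fixed to the bench, 270 x 240 mm (x -150 to +120, y -120 to +120 mm), body top (deck) 45 mm above the bench. Origin on the bench, z up. The 100 mm of deck at its -x side (towards the robot) is bare except for lock and button; the rest is covered by a lid with an aluminium frame and clear window, top 68 mm above the bench. Lock axis at x -105, y -60 mm; button axis at x -105, y +60 mm in its frame.
- keyway (a point): Centre of the slot's mouth in the face of the round brass lock (44 mm across, face 61 mm above the bench, in a grey bezel ring 56 mm across, 3 mm lower). It turns with the lock: x runs along the slot, z up. The slot is 28 mm long, 8 mm wide, 15 mm deep, the same either way round. Friction holds the lock: 0.08 N m to turn it.
- lock (a joint): Angle of the brass lock, rad: 0 = locked stop, grows as it turns clockwise seen from above, 1.05 = unlocked stop. Starts at 0 to 0.12. The button is blocked until about 0.9. The slot lies 0.52 - (this value) rad counter-clockwise of the fixture's x axis.
- key: Loose steel key, 70 g, standing upright in one of the stand's two holes. Origin: on its axis at the underside of its collar; z up, x along blade and handle. Blade, z -12 to 0: 24 mm (x) by 5 mm (y); round collar 36 mm across, z 0 to 4; shaft 12 mm across; flat dark bar handle 44 mm (x) by 12 mm (y), z 20 to 44. Same either way round. With the blade fully in the slot the collar lies on the lock's face, and the key stands there by itself.
- stand: Grey key stand, fixed block 140 x 60 x 30 mm (x, y, z), origin centre of its underside; two round holes 28 mm across at x -40 and +40 mm. The collars rest on its top.
- driver: Loose round-handled pin driver in the stand's other hole, like the key in height but with a round handle 26 mm across and a thin round pin; not for this lock. Leave it alone. Origin at the underside of its collar.
- button_top (a point): Centre of the top of the round black release button, 26 mm across, on the deck, 58 mm above the bench when up. Pressed straight down: travel 6 mm, spring 1.2 N at the start to 4.8 N at the end; it frees the lid 3 to 4 mm down. It springs back.
- button (a joint): Button travel, m: 0 up, 0.006 fully down.
- lid (a joint): Lid angle, rad: 0 closed and caught, 1.75 the open stop. Hinge along the fixture's far (+x) edge, opening upward and away from the robot; freed, its spring opens it to the stop within about 2 s, where it stays.
- copper_reel: Loose reel of copper wire, 60 mm across, 55 mm high; a bystander. Origin under its centre.
- tin_reel: Loose reel of tinned wire, 64 mm across, 40 mm high; a bystander. Origin under its centre.
- jar: Loose small jar with a white cap, 44 mm across, 50 mm high; a bystander. Origin under its centre.
- tray: Loose white divided tray, 110 x 80 x 28 mm; a bystander. Origin under its centre.
- tape: Loose roll of tape, 90 mm across, 18 mm high; a bystander. Origin under its centre.
- screwdriver: Loose screwdriver lying down, 170 mm long; a bystander.
- multimeter: Loose orange multimeter, 80 x 150 x 39 mm; a bystander. Origin under its centre.
Things that resemble listed ones, but are neither listed nor needed, are in the scene too. What is shaped like the key but green or purple is not meant.

How it is judged:
By the outcome, as a careful person would: the job done as asked, in the order asked, and still so for the second after the job is handed in, with the robot touching nothing.
It also fails if it takes over 48 s, if anything falls off the work surface, if the arm or the gripper's body presses on something with over 40 N, if the wrist force passes 120 N, or if a joint passes its speed limit or range.

## Robot

A 7-joint arm with a two-finger parallel gripper is mounted at the origin on the work surface. World frame = base frame: x ahead of the robot, y to its left, z up, the work surface at z = 0. Lengths are in m, angles in rad, forces in N, time in s.
With the tool pointing down it reaches from about 0.425 to 0.925 m from the base axis. Payload 6.8 kg.
Tool frame: the origin (TCP) lies on the front face of the gripper's body, between the roots of the fingers; the fingertips stand 73 mm ahead of it and the grasp point (between the pads) lies 54 mm ahead of it; z points along the fingers, y is the line along which they close (so a half turn about z gives the same grasp; the last joint's range is limited). The gripper opens to 85 mm and grips with 20 to 120 N. Pads are 22 mm wide; open, the fingers measure 114 mm over their backs; the gripper's body (76 mm by 85 mm) begins 54 mm behind the grasp point. The pads swing forward as they close: fully open they stand 13 mm farther back than shut.
Start: joints at [1.013, 0.477, 0.022, 1.555, -0.011, 1.109, -0.083], TCP at [0.293, -0.608, 0.304] pointing down, gripper open.
Joint ranges: [-2.96, 2.96], [-0.34, 2.1], [-1.41, 1.46], [0.24, 2.44], [-1.37, 4.51], [0.17, 1.92], [-2.96, 2.96]. Speed limits (rad/s): [2.39, 2.39, 3.14, 3.14, 3.14, 3.14, 3.14].

## Interface

Orientations are given as a unit quaternion [w, x, y, z].
In Python, from station import bot, optics gives the robot as it stands.
- The arm moves only by the tool drive_tool, never from a script. Its argument "deltas" is a list of rows, each an object with "gripper": the closure in counts, from 0 (fully open) to 255 (shut); "offset": the shift along the tool's x, y, z in units of 1000 mm (1.0 is 1000 mm), a list of three; "angular": the turn, a rotation vector about the tool's x, y, z in units of 45 degrees (1.0 is 45 degrees), a list of three. In form: [{"gripper": gripper, "offset": [dx, dy, dz], "angular": [rx, ry, rz]}, ...]. A call has 1 to 5 rows; each row is the pose to reach, as a shift and turn from the pose commanded when the call began, along the tool's axes at that moment; what a row does not reach only later rows make up. A row lasts 1/10 s, in which the tool goes at most 50 mm and 8.59 degrees, less where a joint would pass 70% of its speed; a pose out of reach is approached as far as the arm can. A call with a number of a shift or a turn outside -1 to 1 is refused whole. A call with a gripper value outside its range is refused whole. The fingers move at their own pace and stop on an object; "grip_force" is the grip in N (left out, the last holds). Time passes only in rows, so rows that repeat a pose let the fingers close. It gives the time, the measured TCP pose, the force, the opening and the grip force at its end, in the units of the state.
- bot.get_obs(): the state, without advancing time (a new reading comes with each control period).
- optics.read_camera(name): name is "scene" or "top"; returns the picture (400x640x3 uint8, blue, green, red); there is no depth.
- optics.camera_model(name): a dict with "fx", "fy", "cx", "cy" (pixels), "cam_to_world" (4x4, takes a point from camera to world coordinates). Camera axes: x right, y up, looking along -z (the intrinsics and any distortion apply to the point x, -y, -z); pixel columns grow to the right and rows downward; lengths in m; the calibration is good to about 2 mm. A picture is of the moment at which its call begins. camera_model takes no time and is no camera call.
- bot.hand_in(): hands the job in; it is judged then, once.
The state is a dict: "t": time; "q": joint angles; "joint_vel": joint speeds; "joint_torque": joint torques, N m; "eef_pos": TCP position; "tool_rot": TCP orientation; "contact_force": force on the tool from outside, world axes, zero at the start; "torque": the same for the moment, N m; "gripper_width": opening from 0.0 (shut) to 1.0 (fully open); "grasp_force": force on a finger pad.
Only numpy, scipy, OpenCV 4.12 (cv2) and the standard library are available. Lean on these libraries where they do the work, as an engineer would, in place of code of your own. Each camera call takes 0.05 s, during which the arm holds its last target. There are 200 camera calls.

## Working session

There is one attempt and no reset: what is moved stays moved. The work goes in short steps, Python scripts to look and compute and a tool call to move; the robot and the scene stay as the last step left them, time stands still between calls to the robot, and variables do not carry over. Pictures are saved under pics/ and viewed, at most 10 in all, crops included, and the job is handed in when it is done.

Besides the shell and the picture viewer there is one more tool, called as name(argument=value, ...), one argument or row to a line, values as JSON. drive_tool: Moves the arm, as the interface text tells. Its arguments: {"type":"object","properties":{"deltas":{"type":"array"},"grip_force":{"type":"number"}},"required":["deltas"]}

```bash
mkdir -p pics; cat > h.py <<'E'
import numpy as np, cv2
from station import bot, optics
def snap(n,f):
    im=optics.read_camera(n); cv2.imwrite('pics/'+f,im); return im
def ray(n,u,v,z):
    m=optics.camera_model(n); T=np.array(m['cam_to_world'])
    d=T[:3,:3]@np.array([(u-m['cx'])/m['fx'],-(v-m['cy'])/m['fy'],-1]); o=T[:3,3]
    return o+d*(z-o[2])/d[2]
def proj(n,p):
    m=optics.camera_model(n); T=np.array(m['cam_to_world'])
    c=T[:3,:3].T@(np.array(p)-T[:3,3])
    return m['cx']+m['fx']*c[0]/-c[2], m['cy']+m['fy']*-c[1]/-c[2]
E
python3 - <<'E'
from h import *
a=snap('top','top0.png'); b=snap('scene','scene0.png')
for n in('top','scene'): print(optics.camera_model(n))
print(bot.get_obs())
E
```

```text
{'fx': 473.78005876031244, 'fy': 473.78005876031244, 'cx': 323.0043183055452, 'cy': 204.5106799602448, 'cam_to_world': array([[-0.02063342,  0.98462157, -0.17347804,  0.2860102 ],
       [-0.99962839, -0.0172255 ,  0.0211275 , -0.02970618],
       [ 0.01781435,  0.17384951,  0.98461109,  1.54141796],
       [ 0.        ,  0.        ,  0.        ,  1.        ]])}
{'fx': 375.9538401605214, 'fy': 375.9538401605214, 'cx': 317.93497949343794, 'cy': 195.83529016967756, 'cam_to_world': array([[ 2.36514239e-04, -6.47815058e-01,  7.61797607e-01,
         1.26302641e+00],
       [ 9.99947909e-01, -7.62022450e-03, -6.79051503e-03,
        -4.08709389e-02],
       [ 1.02040667e-02,  7.61759531e-01,  6.47779511e-01,
         7.11791184e-01],
       [ 0.00000000e+00,  0.00000000e+00,  0.00000000e+00,
         1.00000000e+00]])}
{'t': 0.1, 'q': array([ 1.01289585,  0.47765764,  0.02236318,  1.55629265, -0.01150956,
        1.10931265, -0.08310349]), 'joint_vel': array([-0.00011553, -0.00205787,  0.00198711, -0.0027237 , -0.00076125,
        0.00051332, -0.00033682]), 'joint_torque': array([ 5.26880453e-03, -5.97763538e+01,  1.61428269e+00, -2.81952488e+01,
        1.29148189e-02,  5.06723023e-03,  1.07052799e-05]), 'eef_pos': array([ 0.29330102, -0.60751186,  0.30308866]), 'tool_rot': array([-7.37350738e-04,  9.74816667e-01,  2.23006439e-01, -2.25158993e-04]), 'contact_force': array([-0.38327776, -0.6774438 , -0.56905885]), 'torque': array([-0.02435132, -0.03526209,  0.04999632]), 'grasp_force': 0.0, 'gripper_width': 1.001223767072992}
```

View pics/top0.png

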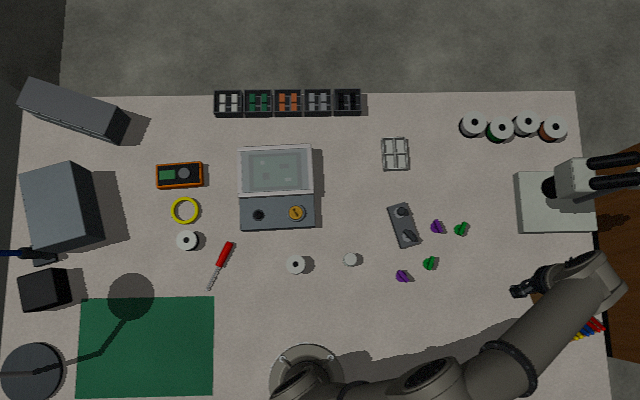

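View pics/scene0.png

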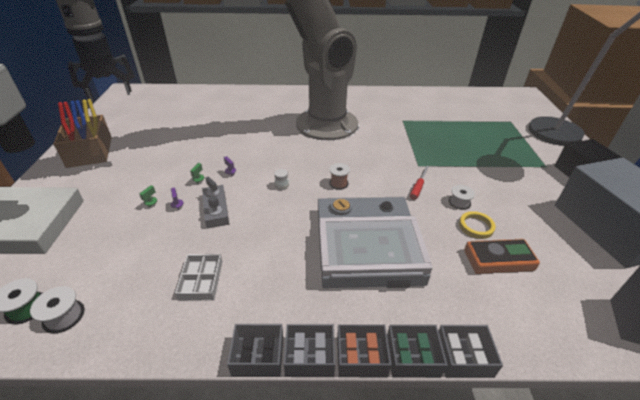

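The top view shows the stand at (403,226), with two dark tools at about (402,211) and (410,236). The brass lock is at (297,213) and the button at (258,215). Key-shaped decoys are green and purple at (438,226), (461,229), (403,276) and (430,263). I'll enlarge the stand and the lock.

```bash
python3 - <<'E'
from h import *
a=cv2.imread('pics/top0.png'); b=cv2.imread('pics/scene0.png')
def c(im,u,v,w,h,s): return cv2.resize(im[v:v+h,u:u+w],None,fx=s,fy=s,interpolation=cv2.INTER_CUBIC)
A=c(a,380,195,50,60,8); B=c(b,190,170,50,60,8)
cv2.imwrite('pics/stand.png',np.hstack([A,B]))
A=c(a,230,140,100,100,4); A2=c(a,275,193,40,40,10); 
cv2.imwrite('pics/lock.png',np.hstack([A,A2]))
E
```

```text
(no output)
```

View pics/stand.png

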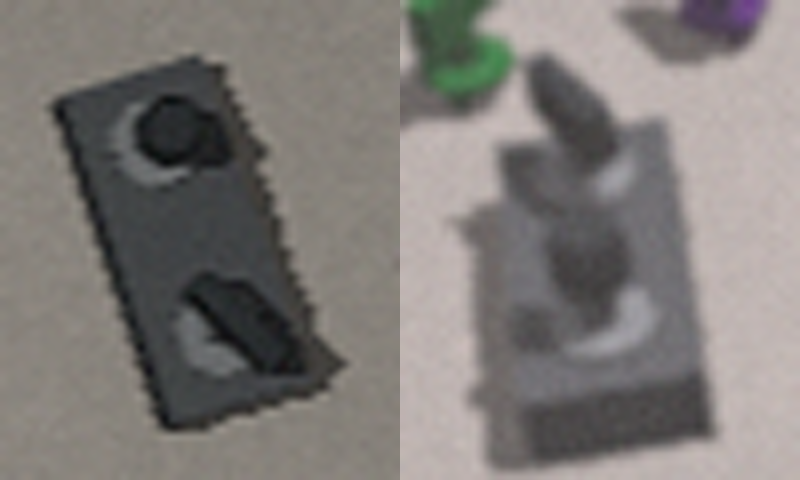

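View pics/lock.png

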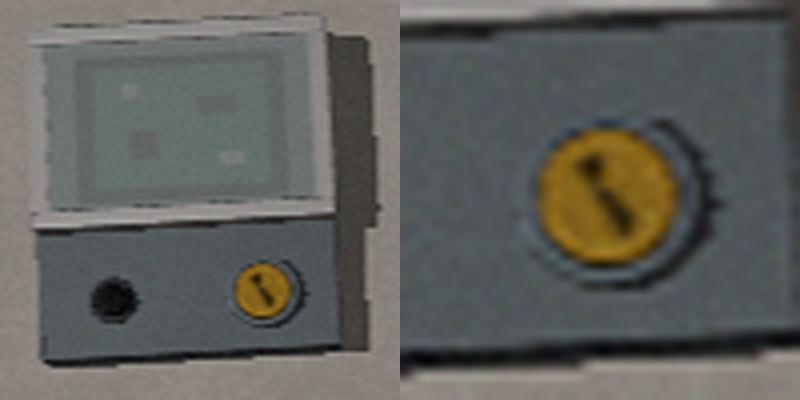

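The candidates in the stand are the tool in the upper hole (402,211) and the one in the lower hole (410,236). The upper one has a round top, so it is the driver. The lower one has an elongated dark flat bar with a collar below it, in both views, so it is the key. The green and purple key shapes on the bench are excluded. Next I'll fit the key and fixture poses.

```bash
cat > fit.py <<'E'
from h import *
from scipy.optimize import minimize
def P(n,x,y,yaw,pts):
    c,s=np.cos(yaw),np.sin(yaw)
    return np.array([proj(n,(x+c*p[0]-s*p[1],y+s*p[0]+c*p[1],p[2])) for p in pts],float)
box=[(a*.022,b*.006,z) for a in(-1,1) for b in(-1,1) for z in(.05,.074)]
K=8
def hull(n,p,win):
    q=P(n,*p,box); q=((q-np.array(win[:2])+.5)*K-.5)
    return cv2.convexHull(np.round(q).astype(np.int32))
def score(p,ims):
    t=0
    for n,(g,win) in ims.items():
        m=np.zeros(g.shape,np.uint8); cv2.fillConvexPoly(m,hull(n,p,win),1)
        r=cv2.dilate(m,np.ones((17,17)))-m
        t+=g[m>0].mean()-.7*g[r>0].mean()
    return t
E
python3 - <<'E'
from fit import *
W={'top':(380,195,50,60),'scene':(190,165,50,65)}
raw={'top':cv2.imread('pics/top0.png'),'scene':cv2.imread('pics/scene0.png')}
ims={};big={}
for n,(u,v,w,h) in W.items():
    c=cv2.resize(raw[n][v:v+h,u:u+w],None,fx=K,fy=K,interpolation=cv2.INTER_CUBIC); big[n]=c
    ims[n]=(cv2.cvtColor(c,cv2.COLOR_BGR2GRAY).astype(float),(u,v))
px=lambda x,y,s,u,v:((x+.5)/s-.5+u,(y+.5)/s-.5+v)
cs=[ray('top',*px(x,y,8,380,195),.03) for x,y in[(55,103),(200,57),(335,372),(165,430)]]
print('stand corners',np.round(cs,4).tolist())
# key handle-middle guess at z=.07 from crop
k0=ray('top',*px(250,320,8,380,195),.065); print('k0',k0)
best=None
for sel in(['top'],['scene'],['top','scene']):
    best=None
    for y0 in(.7,.9,1.1):
        r=minimize(score,[k0[0],k0[1],y0],args=({n:ims[n] for n in sel},),method='Nelder-Mead',options=dict(initial_simplex=np.array([[k0[0],k0[1],y0]]*4)+np.array([[0,0,0],[.008,0,0],[0,.008,0],[0,0,.3]])))
        if best is None or r.fun<best.fun: best=r
    print(sel,best.x,best.fun)
for n in W: cv2.polylines(big[n],[hull(n,best.x,W[n][:2])],True,(0,255,255),1)
cv2.imwrite('pics/fit.png',np.hstack([big['top'],big['scene'][:480]]))
L=ray('top',*px(207,195,10,275,193),.061);B=ray('top',*px(113,299,4,230,140),.058)
s1=ray('top',*px(190,163,10,275,193),.061);s2=ray('top',*px(228,232,10,275,193),.061)
print('lock',L,'button',B,np.linalg.norm(L-B),'yaw',np.arctan2(-(B-L)[0],(B-L)[1]))
print('slot',s1,s2,np.linalg.norm(s1-s2),np.arctan2(*(s1-s2)[1::-1]))
print('scene lock',ray('scene',342,206,.061),'btn',ray('scene',386.5,206,.058))
f=[ray('top',*px(x,y,4,230,140),z) for x,y,z in[(43,360,.045),(340,350,.045)]];print('front corners',f)
E
```

```text
stand corners [[0.5391, -0.2677, 0.03], [0.557, -0.3277, 0.03], [0.4277, -0.3755, 0.03], [0.4058, -0.306, 0.03]]
k0 [ 0.44550371 -0.33515753  0.065     ]
['top'] [ 0.4449031  -0.33021611  0.76457346] -2.6863757423232855Traceback (most recent call last):
  File "<stdin>", line 17, in <module>
    res = _minimize_neldermead(fun, x0, args, callback, bounds=bounds,
                               **options)
    fxr = func(xr)
    fx = function(np.copy(x), *(wrapper_args + args))
  File "fit.py", line 14, in score
    m=np.zeros(g.shape,np.uint8); cv2.fillConvexPoly(m,hull(n,p,win),1)
                                                       ~~~~^^^^^^^^^
  File "fit.py", line 9, in hull
    q=P(n,*p,box); q=((q-np.array(win[:2])+.5)*K-.5)
  File "fit.py", line 5, in P
    return np.array([proj(n,(x+c*p[0]-s*p[1],y+s*p[0]+c*p[1],p[2])) for p in pts],float)
                     ~~~~^^^^^^^^^^^^^^^^^^^^^^^^^^^^^^^^^^^^^^^^^^
  File "h.py", line 10, in proj
    m=optics.camera_model(n); T=np.array(m['cam_to_world'])
ValueError: time passes only in moves, steps and waits
```

```bash
sed -i 's/^def snap/import functools\n@functools.cache\ndef cm(n): return optics.camera_model(n)\ndef snap/; s/m=optics.camera_model(n)/m=cm(n)/' h.py
cat > run.py <<'E'
from fit import *
W={'top':(380,195,50,60),'scene':(190,165,50,65)}
raw={'top':cv2.imread('pics/top0.png'),'scene':cv2.imread('pics/scene0.png')}
ims={};big={}
for n,(u,v,w,h) in W.items():
    c=cv2.resize(raw[n][v:v+h,u:u+w],None,fx=K,fy=K,interpolation=cv2.INTER_CUBIC); big[n]=c
    ims[n]=(cv2.cvtColor(c,cv2.COLOR_BGR2GRAY).astype(float),(u,v))
px=lambda x,y,s,u,v:((x+.5)/s-.5+u,(y+.5)/s-.5+v)
k0=[.445,-.331]
for sel in(['top'],['scene'],['top','scene']):
    best=None
    for y0 in(.7,.9,1.1):
        r=minimize(score,[*k0,y0],args=({n:ims[n] for n in sel},),method='Nelder-Mead',options=dict(initial_simplex=np.array([[*k0,y0]]*4)+np.array([[0,0,0],[.008,0,0],[0,.008,0],[0,0,.3]])))
        if best is None or r.fun<best.fun: best=r
    print(sel,best.x,best.fun)
for n in W: cv2.polylines(big[n],[hull(n,best.x,W[n][:2])],True,(0,255,255),1)
cv2.imwrite('pics/fit.png',np.hstack([big['top'],big['scene'][:480]]))
L=ray('top',*px(207,195,10,275,193),.061);B=ray('top',*px(113,299,4,230,140),.058)
s1=ray('top',*px(190,163,10,275,193),.061);s2=ray('top',*px(228,232,10,275,193),.061)
print('lock',L,'button',B,np.linalg.norm(L-B),'yaw',np.arctan2(-(B-L)[0],(B-L)[1]))
print('slot',s1,s2,np.linalg.norm(s1-s2),np.arctan2(*(s1-s2)[1::-1]))
print('scene lock',ray('scene',342,206,.061),'btn',ray('scene',386.5,206,.058))
f=[ray('top',*px(x,y,4,230,140),z) for x,y,z in[(43,360,.045),(340,350,.045)]];print('front corners',f)
E
python3 run.py
```

```text
['top'] [ 0.44473734 -0.33068858  0.78902841] -2.731288866660236
['scene'] [ 0.45014722 -0.32950631  0.68569513] -14.015844748408881
['top', 'scene'] [ 0.44823639 -0.32979982  0.71244595] -11.592003946151927
lock [0.52418158 0.02676753 0.061     ] button [0.51932233 0.14495872 0.058     ] 0.11832907210621152 yaw 0.04109037666733245
slot [0.53453222 0.03203484 0.061     ] [0.51223501 0.0202681  0.061     ] 0.025211540181059162 0.48557875201270695
scene lock [0.53763084 0.02833245 0.061     ] btn [0.53299382 0.14487751 0.058     ]
front corners [array([0.47346278, 0.20163891, 0.045     ]), array([ 0.47711872, -0.03366224,  0.045     ])]
```

View pics/fit.png

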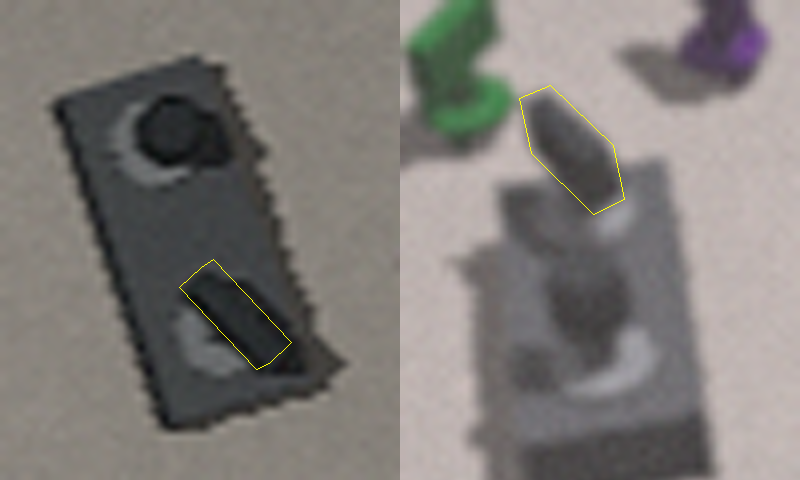

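The fit matches the handle in both views (top crop centre about (235,315), scene crop about (570,150)). The two cameras disagree by a few mm in x. I'll check with the brass centroid and refit the stand in the scene view while preparing the move.

```bash
python3 - <<'E'
from h import *
for n in('top','scene'):
    im=cv2.imread(f'pics/{n}0.png'); hsv=cv2.cvtColor(im,cv2.COLOR_BGR2HSV)
    m=cv2.inRange(hsv,(12,110,70),(32,255,255)); k,l,st,c=cv2.connectedComponentsWithStats(m)
    t=proj(n,(.524,.027,.061))
    print(n,t,[(st[i].tolist(),np.round(c[i],2).tolist(),np.round(ray(n,*c[i],.061),4).tolist()) for i in range(1,k) if abs(c[i]-t).sum()<15 and st[i][4]>15])
px=lambda x,y:((x-400+.5)/8-.5+190,(y+.5)/8-.5+170)  # stand.png right half
print([np.round(ray('scene',*px(x,y),.03),4).tolist() for x,y in[(520,403),(705,375),(665,122)]])
E
```

```text
top (np.float64(295.17699966239195), np.float64(212.1080076635316)) [([289, 206, 14, 13, 140], [295.27, 212.14], [0.5239, 0.0267, 0.061])]
scene (np.float64(341.2367672738774), np.float64(202.51879937958526)) [([334, 200, 15, 10, 94], [341.05, 204.36], [0.5313, 0.0262, 0.061])]
[[0.5611, -0.3276, 0.03], [0.5474, -0.2703, 0.03], [0.4153, -0.3088, 0.03]]
```

```bash
cat >> h.py <<'E'
from scipy.spatial.transform import Rotation as Ro
def plan(p,yaw_deg,pos=None,quat=None):
    "tool-frame offset (m) and angular (45deg units) to TCP p, pointing down, tool x at yaw"
    o=bot.get_obs(); pos=o['eef_pos'] if pos is None else pos; q=o['tool_rot'] if quat is None else quat
    R=Ro.from_quat(np.roll(q,-1)); a=np.radians(yaw_deg)
    T=Ro.from_matrix(np.array([[np.cos(a),np.sin(a),0],[np.sin(a),-np.cos(a),0],[0,0,-1]]))
    print('t',o['t'],'pos',np.round(o['eef_pos'],4),'F',np.round(o['contact_force'],1),'w',round(o['gripper_width'],3),'gf',round(o['grasp_force'],1))
    print('offset',np.round(R.inv().apply(np.array(p)-pos),4),'ang',np.round((R.inv()*T).as_rotvec()/np.radians(45),3), 'yaw now',np.degrees(np.arctan2(*R.as_matrix()[1::-1,0])),'q7',round(o['q'][6],3))
E
python3 -c "
from h import *
plan((.447,-.330,.200),43)"
```

```text
t 0.1 pos [ 0.2933 -0.6075  0.3031] F [-0.4 -0.7 -0.6] w 1.001 gf 0.0
offset [ 0.2591 -0.1829  0.1033] ang [-0.002 -0.    -0.383] yaw now 25.771367117537398 q7 -0.083
```

drive_tool(
  deltas=[
    {"gripper":90,"offset":[0.259,-0.183,0.05],"angular":[0,0,-0.383]},
    {"gripper":90,"offset":[0.259,-0.183,0.05],"angular":[0,0,-0.383]},
    {"gripper":90,"offset":[0.259,-0.183,0.103],"angular":[0,0,-0.383]},
    {"gripper":90,"offset":[0.259,-0.183,0.103],"angular":[0,0,-0.383]},
    {"gripper":90,"offset":[0.259,-0.183,0.103],"angular":[0,0,-0.383]},
  ],
  grip_force=30,
)

```text
t: 0.6
eef_pos: [0.4092, -0.3979, 0.2318]
tool_rot: [-0.0, 0.93, 0.366, 0.0]
contact_force: [1.1, -0.1, 0.1]
gripper_width: 0.648
grasp_force: 0.0
```

```bash
python3 -c "
from h import *
plan((.447,-.330,.200),43)"
```

```text
t 0.6 pos [ 0.4092 -0.3979  0.2318] F [ 1.1 -0.1  0.1] w 0.648 gf 0.0
offset [ 0.0739 -0.0239  0.0319] ang [-0. -0. -0.] yaw now 42.98920731396544 q7 -0.211
```

drive_tool(
  deltas=[
    {"gripper":90,"offset":[0.074,-0.024,0.05],"angular":[0,0,0]},
    {"gripper":90,"offset":[0.074,-0.024,0.05],"angular":[0,0,0]},
    {"gripper":90,"offset":[0.074,-0.024,0.05],"angular":[0,0,0]},
    {"gripper":90,"offset":[0.074,-0.024,0.05],"angular":[0,0,0]},
  ],
)

```text
t: 1.0
eef_pos: [0.4467, -0.3307, 0.1819]
tool_rot: [-0.001, 0.93, 0.368, -0.001]
contact_force: [-0.9, -1.1, 0.3]
gripper_width: 0.647
grasp_force: 0.0
```

```bash
python3 - <<'E'
from h import *
plan((.447,-.330,.118),43)
a=snap('top','top1.png'); b=snap('scene','scene1.png')
def c(im,u,v,w,h,s): return cv2.resize(im[v:v+h,u:u+w],None,fx=s,fy=s,interpolation=cv2.INTER_CUBIC)
cv2.imwrite('pics/above.png',np.hstack([c(a,375,180,66,80,6),c(b,180,140,66,80,6)]))
E
```

```text
t 1.0 pos [ 0.4467 -0.3307  0.1819] F [-0.9 -1.1  0.3] w 0.647 gf 0.0
offset [ 0.0007 -0.0001  0.0639] ang [-0.002  0.001  0.003] yaw now 43.13830002287324 q7 -0.367
```

View pics/above.png

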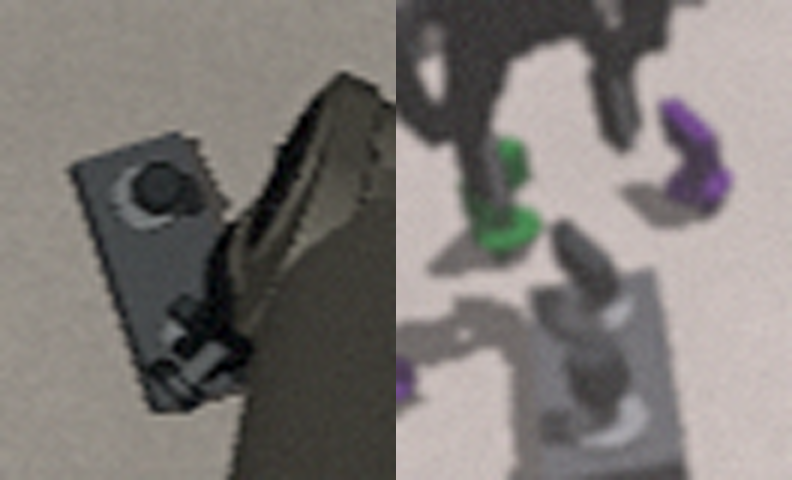

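The scene crop shows the fingertips at about (500,215) and (622,150), with the handle below and between them at (585,265). The finger closing line looks perpendicular to the handle. I'll use the fingertips to check the scene camera's bias.

```bash
python3 - <<'E'
from h import *
for s in(1,-1):
  for half in (.0275,.036):
    d=half*s*np.array([np.sin(np.radians(43)),-np.cos(np.radians(43))])
    for z in(.105,.113): print(s,half,z,np.round(proj('scene',(.4467+d[0],-.3307+d[1],z)),1))
print('measured L',180+104/6,140+215/6,'R',180+226/6,140+150/6)
E
```

```text
1 0.0275 0.105 [198.8 174.4]
1 0.0275 0.113 [198.3 172. ]
1 0.036 0.105 [196.  175.8]
1 0.036 0.113 [195.4 173.3]
-1 0.0275 0.105 [216.9 166.3]
-1 0.0275 0.113 [216.4 163.9]
-1 0.036 0.105 [219.6 165. ]
-1 0.036 0.113 [219.1 162.7]
measured L 197.33333333333334 175.83333333333334 R 217.66666666666666 165.0
```

The fingertips show the scene view reads about 2 px low (+x), so the top camera is the one to trust: key at (0.445, -0.331). Descending now to grip.

drive_tool(
  deltas=[
    {"gripper":90,"offset":[-0.001,0.0,0.03],"angular":[0,0,0]},
    {"gripper":90,"offset":[-0.001,0.0,0.05],"angular":[0,0,0]},
    {"gripper":90,"offset":[-0.001,0.0,0.064],"angular":[0,0,0]},
    {"gripper":90,"offset":[-0.001,0.0,0.064],"angular":[0,0,0]},
    {"gripper":200,"offset":[-0.001,0.0,0.064],"angular":[0,0,0]},
  ],
  grip_force=25,
)

```text
t: 1.6
eef_pos: [0.4459, -0.3332, 0.1192]
tool_rot: [0.0, 0.931, 0.366, 0.0]
contact_force: [0.6, 0.5, -0.0]
gripper_width: 0.492
grasp_force: 0.0
```

drive_tool(
  deltas=[
    {"gripper":255,"offset":[0,0,0],"angular":[0,0,0]},
    {"gripper":255,"offset":[0,0,0],"angular":[0,0,0]},
    {"gripper":255,"offset":[0,0,0],"angular":[0,0,0]},
    {"gripper":255,"offset":[0,0,0],"angular":[0,0,0]},
    {"gripper":255,"offset":[0,0,0],"angular":[0,0,0]},
  ],
  grip_force=50,
)

```text
t: 2.1
eef_pos: [0.4464, -0.3327, 0.1197]
tool_rot: [0.001, 0.93, 0.367, 0.0]
contact_force: [-1.4, -0.2, 5.9]
gripper_width: 0.128
grasp_force: 49.4
```

drive_tool(
  deltas=[
    {"gripper":255,"offset":[0,0,-0.03],"angular":[0,0,0]},
    {"gripper":255,"offset":[0,0,-0.06],"angular":[0,0,0]},
    {"gripper":255,"offset":[0,0,-0.08],"angular":[0,0,0]},
    {"gripper":255,"offset":[0,0,-0.08],"angular":[0,0,0]},
    {"gripper":255,"offset":[0,0,-0.08],"angular":[0,0,0]},
  ],
)

```text
t: 2.6
eef_pos: [0.4458, -0.3323, 0.1987]
tool_rot: [0.0, 0.93, 0.367, 0.0]
contact_force: [-0.9, 0.2, -1.2]
gripper_width: 0.129
grasp_force: 48.8
```

```bash
python3 -c "
from h import *
plan((.524,.0265,.200),27.8)"
```

```text
t 2.6 pos [ 0.4458 -0.3323  0.1987] F [-0.9  0.2 -1.2] w 0.129 gf 48.8
offset [ 0.3019 -0.209  -0.0014] ang [ 0.001 -0.     0.338] yaw now 43.00653502446037 q7 -0.362
```

drive_tool(
  deltas=[
    {"gripper":255,"offset":[0.3,-0.209,-0.001],"angular":[0,0,0.338]},
    {"gripper":255,"offset":[0.3,-0.209,-0.001],"angular":[0,0,0.338]},
    {"gripper":255,"offset":[0.3,-0.209,-0.001],"angular":[0,0,0.338]},
    {"gripper":255,"offset":[0.3,-0.209,-0.001],"angular":[0,0,0.338]},
    {"gripper":255,"offset":[0.3,-0.209,-0.001],"angular":[0,0,0.338]},
  ],
)

```text
t: 3.1
eef_pos: [0.4973, -0.0874, 0.198]
tool_rot: [-0.0, 0.971, 0.24, -0.001]
contact_force: [1.2, -0.8, -1.4]
gripper_width: 0.134
grasp_force: 48.9
```

```bash
python3 -c "
from h import *
plan((.524,.0265,.200),27.8)"
```

```text
t 3.1 pos [ 0.4973 -0.0874  0.198 ] F [ 1.2 -0.8 -1.4] w 0.134 gf 48.9
offset [ 0.0767 -0.0884 -0.0021] ang [-0.002  0.002 -0.   ] yaw now 27.790174041646136 q7 -1.11
```

drive_tool(
  deltas=[
    {"gripper":255,"offset":[0.077,-0.088,-0.002],"angular":[0,0,0]},
    {"gripper":255,"offset":[0.077,-0.088,-0.002],"angular":[0,0,0]},
    {"gripper":255,"offset":[0.077,-0.088,0.02],"angular":[0,0,0]},
    {"gripper":255,"offset":[0.077,-0.088,0.025],"angular":[0,0,0]},
    {"gripper":255,"offset":[0.077,-0.088,0.025],"angular":[0,0,0]},
  ],
)

```text
t: 3.6
eef_pos: [0.5236, 0.0237, 0.1722]
tool_rot: [-0.0, 0.971, 0.24, -0.002]
contact_force: [-0.6, -0.1, -1.1]
gripper_width: 0.131
grasp_force: 48.9
```

```bash
python3 - <<'E'
from h import *
plan((.524,.0265,.150),27.8)
a=snap('top','top2.png'); b=snap('scene','scene2.png')
def c(im,u,v,w,h,s): return cv2.resize(im[v:v+h,u:u+w],None,fx=s,fy=s,interpolation=cv2.INTER_CUBIC)
cv2.imwrite('pics/lock2.png',np.hstack([c(a,265,170,60,75,6.4),c(b,310,155,64,75,6.4)]))
E
```

```text
t 3.6 pos [0.5236 0.0237 0.1722] F [-0.6 -0.1 -1.1] w 0.131 gf 48.9
offset [ 0.0017 -0.0022  0.0222] ang [-0.002  0.006  0.001] yaw now 27.824587188900537 q7 -1.354
```

View pics/lock2.png

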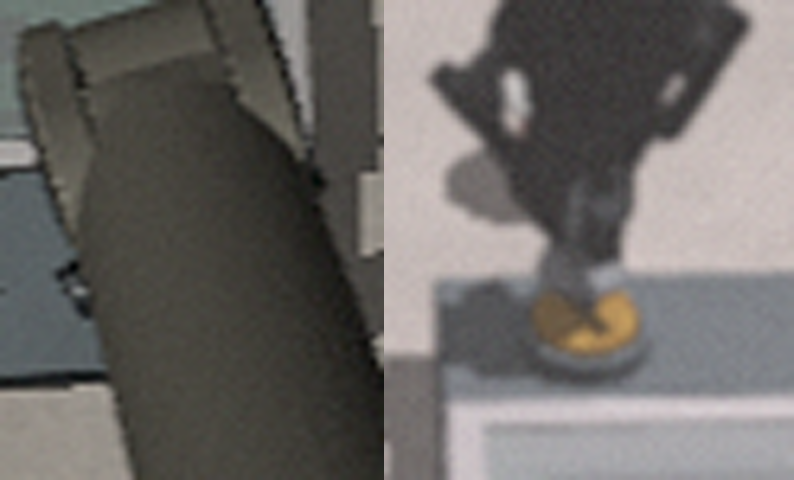

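The scene crop shows the held key just above the lock: collar centre about (584,277), brass face (587,322), slot lower end (600,328). The arm hides the lock in the top view.

```bash
python3 - <<'E'
from h import *
c=(310+(584.5-384)/6.4-.4,155+277.5/6.4-.4)
im=cv2.imread('pics/scene2.png')
print(c,'collar world',ray('scene',*c,.0845),'lock in scene',ray('scene',341.05,204.36,.061), 'tcp',bot.get_obs()['eef_pos'])
E
```

```text
(340.928125, 197.959375) collar world [0.53302847 0.02459662 0.0845    ] lock in scene [0.53126257 0.02616839 0.061     ] tcp [0.52461928 0.02244045 0.17376218]
```

drive_tool(
  deltas=[
    {"gripper":255,"offset":[0,0,0.004],"angular":[0,0,0]},
    {"gripper":255,"offset":[0,0,0.004],"angular":[0,0,0]},
    {"gripper":255,"offset":[0,0,0.004],"angular":[0,0,0]},
  ],
)

```text
t: 4.0
eef_pos: [0.5252, 0.0235, 0.1705]
tool_rot: [0.0, 0.971, 0.24, 0.0]
contact_force: [0.3, -0.3, -0.3]
gripper_width: 0.132
grasp_force: 48.9
```

```bash
cat >> h.py <<'E'
def avg(n=8):
    P=[];F=[]
    for i in range(n):
        o=bot.get_obs();P.append(o['eef_pos']);F.append(np.r_[o['contact_force'],o['torque']]);optics.read_camera('scene')
    return np.mean(P,0),np.std(P,0),np.mean(F,0)
E
python3 - <<'E'
from h import *
p,s,f=avg(); print(p.round(4),s.round(4),f.round(2)); plan((.5235,.0257,.156),27.8,pos=p)
E
```

```text
[0.5252 0.0241 0.1705] [0.     0.0003 0.0001] [-0.34  0.16 -1.04  0.    0.01 -0.02]
t 4.4 pos [0.5252 0.0244 0.1703] F [ 0.2  0.2 -0.9] w 0.132 gf 48.9
offset [-0.0008 -0.0023  0.0145] ang [ 0. -0. -0.] yaw now 27.799993157272937 q7 -1.357
```

drive_tool(
  deltas=[
    {"gripper":255,"offset":[-0.001,-0.002,0.004],"angular":[0,0,0]},
    {"gripper":255,"offset":[-0.001,-0.002,0.008],"angular":[0,0,0]},
    {"gripper":255,"offset":[-0.001,-0.002,0.011],"angular":[0,0,0]},
    {"gripper":255,"offset":[-0.001,-0.002,0.013],"angular":[0,0,0]},
    {"gripper":255,"offset":[-0.001,-0.002,0.013],"angular":[0,0,0]},
  ],
)

```text
t: 4.9
eef_pos: [0.5232, 0.0256, 0.1568]
tool_rot: [-0.0, 0.971, 0.24, -0.0]
contact_force: [1.5, -0.5, -0.4]
gripper_width: 0.128
grasp_force: 48.9
```

```bash
python3 - <<'E'
from h import *
p,s,f=avg(5); print(p.round(4),s.round(4),f.round(2)); plan((.5235,.0257,.156),27.8,pos=p)
E
```

```text
[0.5234 0.0256 0.1571] [0.0001 0.     0.0002] [ 0.35 -0.16 -1.05  0.01  0.   -0.01]
t 5.15 pos [0.5235 0.0256 0.1574] F [-0.8  0.2 -0.3] w 0.131 gf 48.9
offset [ 0.0002 -0.      0.0011] ang [ 0. -0. -0.] yaw now 27.79202271697894 q7 -1.366
```

There's no force 5–6 mm below the expected face contact, so the blade is entering the slot. I'll continue down.

drive_tool(
  deltas=[
    {"gripper":255,"offset":[0,0,0.002],"angular":[0,0,0]},
    {"gripper":255,"offset":[0,0,0.004],"angular":[0,0,0]},
    {"gripper":255,"offset":[0,0,0.006],"angular":[0,0,0]},
    {"gripper":255,"offset":[0,0,0.007],"angular":[0,0,0]},
  ],
)

```text
t: 5.55
eef_pos: [0.5234, 0.0256, 0.1506]
tool_rot: [0.0, 0.971, 0.24, -0.0]
contact_force: [-3.3, -0.2, 14.1]
gripper_width: 0.131
grasp_force: 51.1
```

```bash
python3 - <<'E'
from h import *
p,s,f=avg(5); print(p.round(4),s.round(4),f.round(2)); plan((.5235,.0257,.1505),27.8,pos=p)
E
```

```text
[0.5233 0.0256 0.1506] [0. 0. 0.] [-2.36 -0.2   7.45 -0.07  0.58  0.  ]
t 5.8 pos [0.5233 0.0256 0.1507] F [-2.2 -0.2  5.5] w 0.133 gf 49.9
offset [0.0002 0.     0.0001] ang [ 0.  0. -0.] yaw now 27.792488232248534 q7 -1.37
```

The collar met the face at z 0.1506, right where expected, so the key is seated. Turning clockwise.

drive_tool(
  deltas=[
    {"gripper":255,"offset":[0,0,0],"angular":[0,0,0.15]},
    {"gripper":255,"offset":[0,0,0],"angular":[0,0,0.3]},
    {"gripper":255,"offset":[0,0,0],"angular":[0,0,0.45]},
    {"gripper":255,"offset":[0,0,0],"angular":[0,0,0.6]},
    {"gripper":255,"offset":[0,0,0],"angular":[0,0,0.75]},
  ],
  grip_force=70,
)

```text
t: 6.3
eef_pos: [0.5235, 0.0265, 0.1508]
tool_rot: [-0.0, 0.999, -0.054, 0.0]
contact_force: [-1.5, 1.9, 4.9]
gripper_width: 0.124
grasp_force: 71.7
```

```bash
python3 - <<'E'
from h import *
p,s,f=avg(4); print(p.round(4),f.round(2)); plan((.5235,.0257,.1505),-31,pos=p)
E
```

```text
[0.5235 0.0265 0.1507] [-2.1   2.21  5.35  0.44  0.4   0.01]
t 6.5 pos [0.5235 0.0265 0.1507] F [-2.   1.3  5.4] w 0.128 gf 71.7
offset [0.0001 0.0008 0.0002] ang [-0.001 -0.     0.559] yaw now -5.86312958415275 q7 -1.866
```

drive_tool(
  deltas=[
    {"gripper":255,"offset":[0,0,0],"angular":[0,0,0.14]},
    {"gripper":255,"offset":[0,0,0],"angular":[0,0,0.28]},
    {"gripper":255,"offset":[0,0,0],"angular":[0,0,0.42]},
    {"gripper":255,"offset":[0,0,0],"angular":[0,0,0.5]},
    {"gripper":255,"offset":[0,0,0],"angular":[0,0,0.55]},
  ],
)

```text
t: 7.0
eef_pos: [0.5237, 0.027, 0.1508]
tool_rot: [-0.001, 0.964, -0.265, 0.0]
contact_force: [-1.1, 3.2, 5.1]
gripper_width: 0.125
grasp_force: 71.7
```

```bash
python3 - <<'E'
from h import *
p,s,f=avg(4); print(p.round(4),f.round(2)); plan((.5235,.0257,.1505),-36,pos=p)
E
```

```text
[0.5237 0.027  0.1507] [-1.27  3.73  4.94  0.81  0.34  0.03]
t 7.2 pos [0.5237 0.0269 0.1507] F [-1.7  3.3  4.5] w 0.128 gf 71.7
offset [0.0005 0.0012 0.0002] ang [-0.002  0.     0.121] yaw now -30.557987746431046 q7 -2.228
```

drive_tool(
  deltas=[
    {"gripper":255,"offset":[0,0,0],"angular":[0,0,0.05]},
    {"gripper":255,"offset":[0,0,0],"angular":[0,0,0.1]},
    {"gripper":255,"offset":[0,0,0],"angular":[0,0,0.15]},
    {"gripper":255,"offset":[0,0,0],"angular":[0,0,0.15]},
  ],
)

```text
t: 7.6
eef_pos: [0.5237, 0.0271, 0.1507]
tool_rot: [-0.001, 0.947, -0.32, 0.0]
contact_force: [-1.9, 3.9, 4.9]
gripper_width: 0.125
grasp_force: 71.7
```

```bash
python3 - <<'E'
from h import *
p,s,f=avg(4); print(p.round(4),f.round(2)); plan((.5235,.0257,.1505),-40,pos=p)
E
```

```text
[0.5238 0.0271 0.1507] [-1.4   4.03  5.39  0.96  0.29  0.11]
t 7.8 pos [0.5238 0.0271 0.1508] F [-1.6  4.4  4.2] w 0.125 gf 71.7
offset [0.0006 0.0012 0.0002] ang [-0.002  0.     0.061] yaw now -37.270727937414016 q7 -2.325
```

drive_tool(
  deltas=[
    {"gripper":255,"offset":[0,0,0],"angular":[0,0,0.04]},
    {"gripper":255,"offset":[0,0,0],"angular":[0,0,0.08]},
    {"gripper":255,"offset":[0,0,0],"angular":[0,0,0.1]},
    {"gripper":255,"offset":[0,0,0],"angular":[0,0,0.1]},
  ],
)

```text
t: 8.2
eef_pos: [0.5238, 0.0272, 0.1507]
tool_rot: [-0.001, 0.935, -0.356, 0.0]
contact_force: [-0.7, 4.3, 4.8]
gripper_width: 0.125
grasp_force: 72.6
```

```bash
python3 - <<'E'
from h import *
p,s,f=avg(4); print(p.round(4),f.round(2)); plan((.5235,.0257,.1505),-40,pos=p)
E
```

```text
[0.5238 0.0272 0.1507] [-1.31  3.88  5.05  0.89  0.27  0.82]
t 8.4 pos [0.5238 0.0272 0.1508] F [-1.3  4.7  4.8] w 0.125 gf 72.5
offset [0.0008 0.0013 0.0002] ang [-0.002 -0.    -0.036] yaw now -41.6310830216723 q7 -2.39
```

Torque rose to 0.8 N m, so the lock is at its stop. I'll unload, release and rise.

drive_tool(
  deltas=[
    {"gripper":255,"offset":[0,0,0],"angular":[0,0,-0.06]},
    {"gripper":255,"offset":[0,0,0],"angular":[0,0,-0.06]},
    {"gripper":150,"offset":[0,0,0],"angular":[0,0,-0.06]},
    {"gripper":150,"offset":[0,0,0],"angular":[0,0,-0.06]},
    {"gripper":150,"offset":[0,0,0],"angular":[0,0,-0.06]},
  ],
  grip_force=20,
)

```text
t: 8.9
eef_pos: [0.5232, 0.025, 0.1501]
tool_rot: [0.0, 0.942, -0.336, -0.0]
contact_force: [-0.3, -0.4, 0.7]
gripper_width: 0.408
grasp_force: 0.0
```

drive_tool(
  deltas=[
    {"gripper":150,"offset":[0,0,-0.01],"angular":[0,0,0]},
    {"gripper":150,"offset":[0,0,-0.03],"angular":[0,0,0]},
    {"gripper":150,"offset":[0,0,-0.06],"angular":[0,0,0]},
    {"gripper":150,"offset":[0,0,-0.08],"angular":[0,0,0]},
    {"gripper":150,"offset":[0,0,-0.08],"angular":[0,0,0]},
  ],
)

```text
t: 9.4
eef_pos: [0.5251, 0.0255, 0.2337]
tool_rot: [-0.001, 0.942, -0.336, 0.003]
contact_force: [0.4, 0.5, -0.4]
gripper_width: 0.407
grasp_force: 0.0
```

```bash
python3 - <<'E'
from h import *
p,s,f=avg(3); print(p.round(4),f.round(2)); plan((.5195,.1455,.16),0,pos=p)
b=snap('scene','scene3.png')
cv2.imwrite('pics/turned.png',cv2.resize(b[150:260,300:440],None,fx=5,fy=5,interpolation=cv2.INTER_CUBIC))
E
```

```text
[0.5242 0.0255 0.2322] [ 0.3   0.05 -0.22  0.04  0.   -0.01]
t 9.55 pos [0.523  0.0255 0.2301] F [-0.1  0.5 -0.1] w 0.408 gf 0.0
offset [-0.0796 -0.09    0.0722] ang [ 0.     0.    -0.872] yaw now -39.26093559580978 q7 -2.372
```

View pics/turned.png

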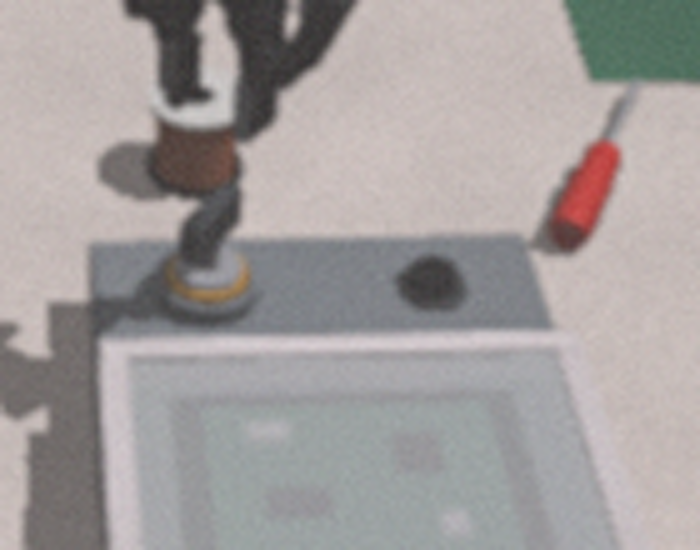

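The scene crop shows the key standing seated in the turned lock at (210,235), with its collar on the brass face, and the button at (432,283). Next I'll press the button with closed fingers. The tool will tilt 12° towards the robot to stay clear of the lid's swing.

```bash
cat >> h.py <<'E'
def tip(p,t_deg,pos,quat):
    t=np.radians(t_deg); c,s=np.cos(t),np.sin(t)
    M=np.array([[c,0,s],[0,-1,0],[s,0,-c]]); tcp=np.array(p)-.073*M[:,2]
    R=Ro.from_quat(np.roll(quat,-1))
    print('tcp',tcp,'offset',R.inv().apply(tcp-pos).round(4),'ang',((R.inv()*Ro.from_matrix(M)).as_rotvec()/np.radians(45)).round(3),'dz world in tool',R.inv().apply([0,0,-.01]))
E
python3 - <<'E'
from h import *
o=bot.get_obs(); tip((.518,.146,.085),12,o['eef_pos'],o['tool_rot']); print(o['eef_pos'])
E
```

```text
tcp [0.50282245 0.146      0.15640477] offset [-0.0917 -0.0808  0.0732] ang [ 0.092  0.258 -0.869] dz world in tool [ 8.61303278e-06 -1.08743082e-05  9.99999038e-03]
[0.52278041 0.02547254 0.22960735]
```

drive_tool(
  deltas=[
    {"gripper":255,"offset":[-0.092,-0.081,0.0],"angular":[0.092,0.258,-0.869]},
    {"gripper":255,"offset":[-0.092,-0.081,0.0],"angular":[0.092,0.258,-0.869]},
    {"gripper":255,"offset":[-0.092,-0.081,0.0],"angular":[0.092,0.258,-0.869]},
    {"gripper":255,"offset":[-0.092,-0.081,0.04],"angular":[0.092,0.258,-0.869]},
    {"gripper":255,"offset":[-0.092,-0.081,0.073],"angular":[0.092,0.258,-0.869]},
  ],
)

```text
t: 10.1
eef_pos: [0.5025, 0.1481, 0.156]
tool_rot: [-0.001, 0.994, 0.004, 0.106]
contact_force: [1.0, -1.6, -0.8]
gripper_width: -0.0
grasp_force: 0.0
```

drive_tool(
  deltas=[
    {"gripper":255,"offset":[0,0,0],"angular":[0,0,0]},
    {"gripper":255,"offset":[0,0,0],"angular":[0,0,0]},
  ],
)

```text
t: 10.3
eef_pos: [0.503, 0.1461, 0.1568]
tool_rot: [0.001, 0.995, -0.002, 0.104]
contact_force: [-0.3, 0.4, 0.2]
gripper_width: -0.0
grasp_force: 0.0
```

```bash
python3 - <<'E'
from h import *
p,s,f=avg(4); o=bot.get_obs(); print(p,f.round(2),o['gripper_width']); tip((.519,.146,.062),12,p,o['tool_rot']); print(o['tool_rot'])
E
```

```text
[0.50409717 0.14649564 0.1580332 ] [-0.17  0.35  0.52  0.    0.19 -0.  ] 0.001961640680431384
tcp [0.50382245 0.146      0.13340477] offset [-0.0055  0.0005  0.024 ] ang [-0.001 -0.005 -0.003] dz world in tool [-2.11776938e-03  1.29802577e-05  9.77317166e-03]
[-5.38502667e-04  9.94312549e-01 -1.06646524e-03  1.06494727e-01]
```

drive_tool(
  deltas=[
    {"gripper":255,"offset":[-0.0042,0,0.0195],"angular":[0,0,0]},
    {"gripper":255,"offset":[-0.0055,0,0.0255],"angular":[0,0,0]},
    {"gripper":255,"offset":[-0.0064,0,0.0293],"angular":[0,0,0]},
    {"gripper":255,"offset":[-0.007,0,0.0322],"angular":[0,0,0]},
    {"gripper":255,"offset":[-0.007,0,0.0322],"angular":[0,0,0]},
  ],
)

```text
t: 11.0
eef_pos: [0.5036, 0.1465, 0.1247]
tool_rot: [-0.0, 0.994, -0.0, 0.106]
contact_force: [-0.9, -1.2, 4.0]
gripper_width: -0.001
grasp_force: 2.2
```

The spring reads 4 N, about 4.7 mm of travel. One more millimetre, then back off up and towards the robot.

drive_tool(
  deltas=[
    {"gripper":255,"offset":[-0.0002,0,0.001],"angular":[0,0,0]},
    {"gripper":255,"offset":[-0.004,0,-0.02],"angular":[0,0,0]},
    {"gripper":255,"offset":[-0.03,0,-0.06],"angular":[0,0,0]},
    {"gripper":255,"offset":[-0.057,0,-0.1],"angular":[0,0,0]},
    {"gripper":255,"offset":[-0.057,0,-0.115],"angular":[0,0,0]},
  ],
)

```text
t: 11.5
eef_pos: [0.4206, 0.1465, 0.2267]
tool_rot: [-0.0, 0.994, 0.001, 0.105]
contact_force: [1.2, 0.1, 0.0]
gripper_width: 0.0
grasp_force: 0.0
```

drive_tool(
  deltas=[
    {"gripper":255,"offset":[0,0,0],"angular":[0,0,0]},
    {"gripper":255,"offset":[0,0,0],"angular":[0,0,0]},
    {"gripper":255,"offset":[0,0,0],"angular":[0,0,0]},
    {"gripper":255,"offset":[0,0,0],"angular":[0,0,0]},
    {"gripper":255,"offset":[0,0,0],"angular":[0,0,0]},
  ],
)

```text
t: 12.0
eef_pos: [0.4235, 0.1464, 0.2239]
tool_rot: [0.0, 0.995, -0.0, 0.105]
contact_force: [0.9, 0.2, 0.3]
gripper_width: -0.001
grasp_force: 0.0
```

drive_tool(
  deltas=[
    {"gripper":255,"offset":[0,0,0],"angular":[0,0,0]},
    {"gripper":255,"offset":[0,0,0],"angular":[0,0,0]},
    {"gripper":255,"offset":[0,0,0],"angular":[0,0,0]},
    {"gripper":255,"offset":[0,0,0],"angular":[0,0,0]},
    {"gripper":255,"offset":[0,0,0],"angular":[0,0,0]},
  ],
)

```text
t: 12.5
eef_pos: [0.4234, 0.1466, 0.2248]
tool_rot: [0.0, 0.994, -0.0, 0.105]
contact_force: [-0.5, 0.1, -0.5]
gripper_width: 0.002
grasp_force: 0.0
```

drive_tool(
  deltas=[
    {"gripper":255,"offset":[0,0,0],"angular":[0,0,0]},
    {"gripper":255,"offset":[0,0,0],"angular":[0,0,0]},
    {"gripper":255,"offset":[0,0,0],"angular":[0,0,0]},
    {"gripper":255,"offset":[0,0,0],"angular":[0,0,0]},
    {"gripper":255,"offset":[0,0,0],"angular":[0,0,0]},
  ],
)

```text
t: 13.0
eef_pos: [0.4234, 0.1466, 0.2248]
tool_rot: [0.0, 0.994, -0.0, 0.105]
contact_force: [-0.0, 0.4, 0.7]
gripper_width: -0.001
grasp_force: 0.0
```

```bash
python3 - <<'E'
from h import *
b=snap('scene','scene4.png'); a=snap('top','top4.png')
r=lambda i:cv2.resize(i[100:350,150:480],None,fx=1.2,fy=1.2)
cv2.imwrite('pics/end.png',np.hstack([r(a),r(b)])); print(bot.get_obs()['contact_force'],bot.get_obs()['t'])
E
```

```text
[-0.40664786 -0.77147353 -0.57826102] 13.1
```

View pics/end.png

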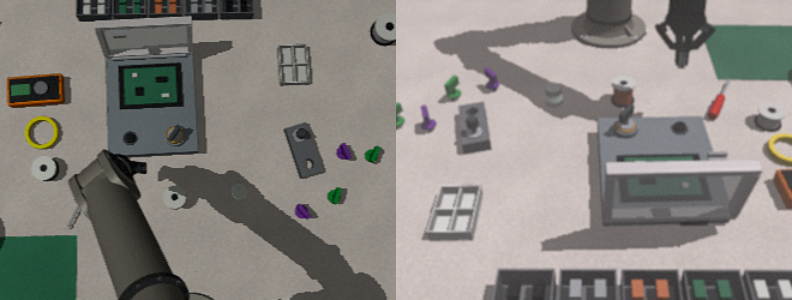

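The lid stands open past vertical (top view (145,40)), the key is standing in the lock (175,133), and the driver and bystanders are where they were. I'll let it settle briefly, then hand in.

drive_tool(
  deltas=[
    {"gripper":255,"offset":[0,0,0],"angular":[0,0,0]},
    {"gripper":255,"offset":[0,0,0],"angular":[0,0,0]},
    {"gripper":255,"offset":[0,0,0],"angular":[0,0,0]},
    {"gripper":255,"offset":[0,0,0],"angular":[0,0,0]},
    {"gripper":255,"offset":[0,0,0],"angular":[0,0,0]},
  ],
)

```text
t: 13.6
eef_pos: [0.4235, 0.1465, 0.2248]
tool_rot: [0.0, 0.994, -0.0, 0.105]
contact_force: [-0.4, 0.6, 0.5]
gripper_width: -0.003
grasp_force: 0.0
```

```bash
python3 -c "
from station import bot
print(bot.hand_in())"
```

```text
the job is handed in; nothing more can be done
None
```

I handed the job in at about 13.6 s: the flat-bar key is in the lock and turned to its stop, the button was pressed, the lid stands open past vertical, and the other things on the bench look undisturbed in the last pictures.

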